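Slide the carrier under the jig's leaf spring

TASK

Load the marking jig: with the fingertips, press the flat carrier plate down hard on its springy bed and, keeping it pressed down, push it along its rails under the bridge and the leaf spring until its front edge is fully home against the end stop. Then take the hand away; the bridge and the spring keep the plate down. Only press and push it, do not lift the plate out of its rails or tip it up, and leave the grease pot, tyre lever and spanner beside the jig where they are.

Things in the scene. Friction and masses are not known exactly. Their poses are not given: they have to be found in the camera images.
- jig: Marking jig fixed to the bench, 258 mm long (its x -178 to +80), foot 122 mm wide; origin at bench level, mid-width, under the entry edge of the bridge. Its x axis is the way the carrier is pushed, z up. Dark side rails (inner faces y = +/-36.5 mm, tops 28 mm high) guide the carrier. A dark bridge bar crosses them at x = 0 to 20 mm, from 29 to 47 mm high (screw heads to 52).
- slot (a point): Middle of the lower entry edge of the jig's bridge, 29 mm above the bench, at x = 0 of the jig: what goes under must be lower than this. Beyond the bridge a bright steel leaf spring, 40 mm wide, trails forward and down to a nose at x = 48 mm.
- stop (a point): Middle of the jig's end stop face, at x = 65 mm of the jig, 29 mm above the bench (stop top 39 mm): the carrier's front edge must come against this face.
- carrier: Loose aluminium plate 135 long (x) x 70 wide x 10 mm thick, 0.25 kg, between the rails on the bed; origin at the centre of its underside, x along the jig's x, front edge at x = +67.5 mm; home when its origin is at x = -2.5 mm of the jig. It starts 73 to 100 mm short of that, top 34 mm over the bench: 5 mm too high, butts on the bridge unless pressed down. Released at home, its top is 29 mm high.
- pad (a point): Centre of the carrier's flat grooved finger pad, the rear 46 mm of its top face (carrier x = -67.5 to -21.5 mm, 70 mm wide, 10 mm above its underside): press down here.
- ramp (a point): Middle of the upright rear face of the carrier's thumb ramp, at carrier x = -21.5 mm, 60 mm wide, rising 11.5 mm above the pad: fingers pressing on the pad can push forward against it. In front it slopes down to x = -3 mm, too steep to pinch.
- bed (a joint): How far the jig's grey sprung bed under the carrier is pressed down, m: 0 up, 0.010 at its bottom stop; it stays level. The carrier clears the bridge above 0.005 (7 to 8 mm is good). Pressing takes about 7 N to start and 0.9 N more per mm, about 14 N at 8 mm; the sliding faces are greased, sliding the pressed carrier takes 4 to 9 N.
- leaf (a joint): How far the leaf spring is lifted by what passes under it, in rad: 0 empty, about 0.1 with the carrier home and released. It presses down with about 3 to 6 N at its nose.
- grease_pot: Bystander: white grease pot with green lid, 68 mm across, 48 mm tall, standing beside the jig on the side away from the robot; origin at the centre of its underside.
- lever: Bystander: black plastic tyre lever 123 mm long, 16 wide, 9 thick, lying beside the jig on the side towards the robot; origin at the centre of its underside.
- spanner: Bystander: 177 mm steel combination spanner, 7 mm thick, lying beside the jig on the side away from the robot; origin at the centre of its underside.
Not all that is in view belongs to the job. Several things have the shape of the carrier; the one meant has the colours described above.

How it is judged (in metres and radians):
On the way, in this order (a step that is already met when the one before it is completed fails the run):
1. the fingers press the carrier down at the entry of the bridge (value of joint bed above 0.004 m and contact force between the fingers and carrier above 4 N and x of carrier in the frame of jig below -0.055 m), for 0.1 s.
2. the carrier is pushed home against the end stop, under the leaf spring (x of carrier in the frame of jig between -0.0065 and 0.002 m and value of joint leaf above 0.03 rad), for 0.2 s.
At the end, for the whole second after the job is handed in: The carrier's front edge is within 4 mm of the end stop, it lies level (within 0.06 rad) and held down under the bridge (underside less than 21.5 mm above the bench) with the leaf spring lifted by it, at rest, and nothing touches it but the jig (all of step 2 and z of carrier in the frame of jig below 0.0215 m and angle between carrier's own z axis and vertical below 0.06 rad and linear speed of carrier below 0.01 m/s).
It fails at once if the carrier is lifted out of its rails or tipped up (z of carrier in the frame of jig above 0.034 m or angle between carrier's own z axis and vertical above 0.2 rad).
It fails at once if a bystander is moved by more than 25 mm (distance of any of grease_pot, lever, spanner from where it was at the start of the episode above 0.025 m).
It also fails if it takes over 42 s, if anything falls off the work surface, if the arm or the gripper's body presses on something with over 40 N, if the wrist force passes 120 N, or if a joint passes its speed limit or range.

ROBOT

A 6-joint arm with a two-finger parallel gripper is mounted at the origin on a cart in front of the work surface, level with it; the furniture and walls round the work are solid. World frame = base frame: x ahead of the robot, y to its left, z up, the work surface at z = 0. Lengths are in m, angles in degrees, forces in N, time in s.
With the tool pointing down it reaches from about 0.25 to 0.775 m from the base axis. Payload 8.9 kg.
Tool frame: the origin (TCP) lies at the very end of the fingers, on their centre line; the grasp point (between the pads) lies 19 mm behind it; z points along the fingers, y is the line along which they close (so a half turn about z gives the same grasp; the last joint's range is limited). The gripper opens to 85 mm and grips with 20 to 120 N. Pads are 22 mm wide; open, the fingers measure 114 mm over their backs; the gripper's body (76 mm by 85 mm) begins 54 mm behind the grasp point. The pads swing forward as they close: fully open they stand 13 mm farther back than shut.
Start: joints at [62.321, 16.656, -8.789, 64.555, 0, 82.019], TCP at [0.177, 0.494, 0.231] pointing down, gripper open.
Joint ranges: [-144.48, 144.48], [-52.06, 99.96], [-74.48, 78.29], [-112.23, 115.85], [-86.99, 84.42], [-180, 180]. Speed limits (degrees/s): [127.2, 127.2, 159.86, 180, 180, 180].

INTERFACE

Orientations are given as a 3x3 rotation matrix whose columns are the frame's x, y, z axes.
In Python, from bench import arm gives the robot as it stands.
- The arm moves only by the tool move_arm, never from a script. Its argument "motion" is a list of rows, each a list of 2 entries, a list of its own where there are three numbers: the shift along the tool's x, y, z each as a share of 12 cm, from -1 to 1, then the turn, a rotation vector about the tool's x, y, z each as a share of 120 degrees, from -1 to 1. A call has exactly 8 rows; each row is the pose to reach, as a shift and turn from the pose commanded when the call began, along the tool's axes at that moment; what a row does not reach only later rows make up. A row lasts 1/12 s, in which the tool goes at most 41.7 mm and 7.16 degrees, less where a joint would pass 70% of its speed; a pose out of reach is approached as far as the arm can. A call with a number of a shift or a turn outside -1 to 1 is refused whole. A call with a gripper value outside its range is refused whole. "fingers" is the closure, from -1 (fully open) to 1 (shut), set as the call begins (left out, the last holds). The fingers move at their own pace and stop on an object; "newtons" is the grip in N (left out, the last holds). Time passes only in rows, so rows that repeat a pose let the fingers close, or fill a call up. It gives the time, the measured TCP pose, the force, the opening and the grip force at its end, in the units of the state.
- arm.observe(): the state, without advancing time (a new reading comes with each control period).
- arm.camera(name): name is "side" or "top"; returns a dict with "image" (480x640x3 uint8, red, green, blue), "range_z" (480x640 float32, m along the optical axis (not along the pixel's ray), 0 where there is no reading), "camera_matrix" (3x3 intrinsics, pixels), "k1" (the pictures are not rectified: a ray, as slopes to the right and down, at radius r is drawn at 1 + k1 r^2 times it, then the intrinsics apply), "R" (3x3) and "t" (3): a world point X has camera coordinates R X + t. Camera axes: x right, y down, z forward; pixel columns grow to the right and rows downward; lengths in m; the calibration is good to about 2 mm. A picture is of the moment at which its call begins.
- arm.hand_in(): hands the job in; it is judged then, once.
The state is a dict: "time": time; "joint_positions": joint angles; "joint_vel": joint speeds; "joint_efforts": joint torques, N m; "ee_pos": TCP position; "orientation": TCP orientation; "wrist_force": force on the tool from outside, world axes, zero at the start; "wrist_torque": the same for the moment, N m; "finger_gap": finger opening in m; "gripper_force": force on a finger pad.
Only numpy, scipy, OpenCV 4.12 (cv2) and the standard library are available. Lean on these libraries where they do the work, as an engineer would, in place of code of your own. Each camera call takes 0.05 s, during which the arm holds its last target. There are 200 camera calls.

## Working session

There is one attempt and no reset: what is moved stays moved. The work goes in short steps, Python scripts to look and compute and a tool call to move; the robot and the scene stay as the last step left them, time stands still between calls to the robot, and variables do not carry over. Pictures are saved under pics/ and viewed, at most 10 in all, crops included, and the job is handed in when it is done.

Besides the shell and the picture viewer there is one more tool, called after ">>>" as name([rows], argument=value, ...), one row to a line, values as JSON. move_arm: Moves the arm, as the interface text tells. Shift numbers are shares of 12 cm and turn numbers shares of 120 degrees, none past 1 either way. Its arguments: {"type":"object","properties":{"motion":{"type":"array"},"fingers":{"type":"number"},"newtons":{"type":"number"}},"required":["motion"]}

```bash
mkdir -p pics
cat > h.py <<'E'
import numpy as np, cv2, pickle
from bench import arm
def grab(n):
    c=arm.camera(n); pickle.dump(c,open(n+'.pkl','wb')); return c
def world(c,u,v,z=None):
    K=c["camera_matrix"];p=cv2.undistortPoints(np.array([[[u,v]]],float),K,np.array([c["k1"],0,0,0.]))[0,0]
    R,t=np.array(c["R"]),np.array(c["t"]);d=R.T@np.array([p[0],p[1],1]);o=-R.T@t
    if z is None:
        a=c["range_z"][int(v)-1:int(v)+2,int(u)-1:int(u)+2];a=a[a>0]; return o+d*np.median(a) if len(a) else None
    return o+d*(z-o[2])/d[2]
E
python3 - <<'E'
from h import *
for n in("top","side"):
    c=grab(n); cv2.imwrite(f"pics/{n}0.png",c["image"][:,:,::-1]); print(c["k1"],np.array(c["camera_matrix"]).tolist(),-np.array(c["R"]).T@c["t"])
print(arm.observe())
E
```

```text
-0.028593404092401145 [[445.2151321578395, 0.0, 323.0246827498997], [0.0, 445.2151321578395, 235.70403014331254], [0.0, 0.0, 1.0]] [0.36344872 0.01013704 0.94102169]
-0.16050591146434645 [[556.5964317854081, 0.0, 322.42454366790304], [0.0, 556.5964317854081, 240.9403636749571], [0.0, 0.0, 1.0]] [-0.07638274 -0.96901804  0.70674582]
{'time': 0.1, 'joint_positions': array([ 6.23191410e+01,  1.66860799e+01, -8.82451429e+00,  6.45539820e+01,
       -1.64879809e-04,  8.20162103e+01]), 'joint_vel': array([-0.00442582, -0.09292979,  0.13917918, -0.07943153,  0.03434588,
       -0.06502967]), 'joint_efforts': array([ 1.82362655e-03, -5.37976491e+01,  3.31918073e+01,  9.35242540e-03,
       -2.08862225e-04,  2.23793558e-05]), 'ee_pos': array([0.17679659, 0.49394672, 0.23080081]), 'orientation': array([[-9.41487746e-01,  3.37046810e-01, -5.21026630e-04],
       [ 3.37047177e-01,  9.41487228e-01, -9.99410186e-04],
       [ 1.53691903e-04, -1.11654300e-03, -9.99999365e-01]]), 'wrist_force': array([ 0.51652807, -0.41400856,  0.39940714]), 'wrist_torque': array([-0.02025247,  0.02045941, -0.00264148]), 'gripper_force': 0.0, 'finger_gap': 0.08535118885897804}
```

View pics/top0.png

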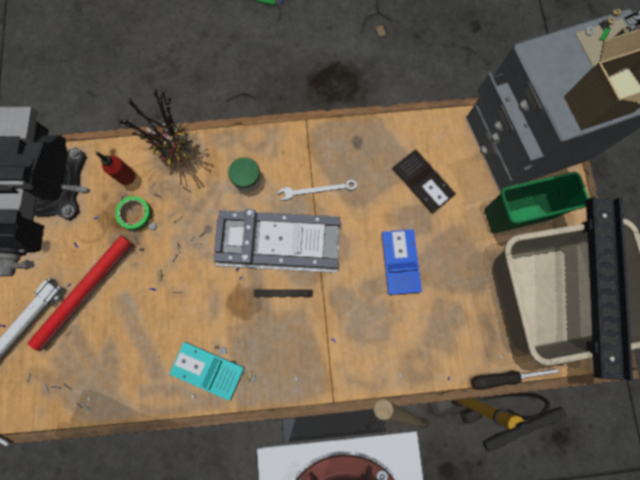

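View pics/side0.png

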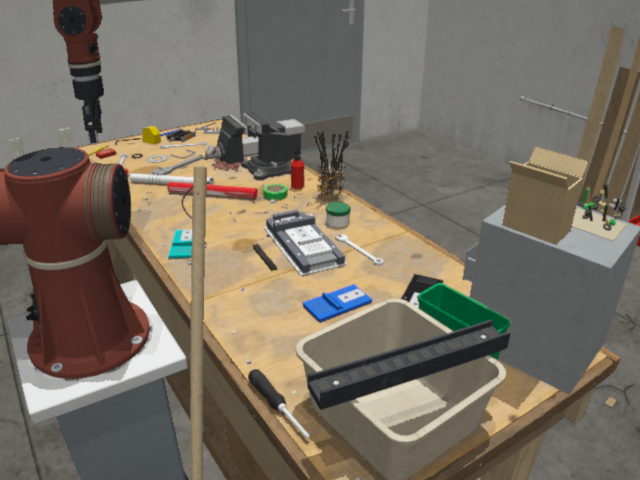

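Carrier candidates in the top view are the aluminium plate in the jig (290,240), blue (402,262), black (424,182) and teal (206,370). Only the one in the jig is aluminium and lies between the rails. I'll confirm it in an enlarged crop.

Run:
```python
from h import *
c=pickle.load(open('top.pkl','rb'));im=c["image"][200:285,205:350,::-1]
cv2.imwrite("pics/crop1.png",cv2.resize(im,None,fx=5,fy=5,interpolation=cv2.INTER_CUBIC))
```

```text
(no output)
```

View pics/crop1.png

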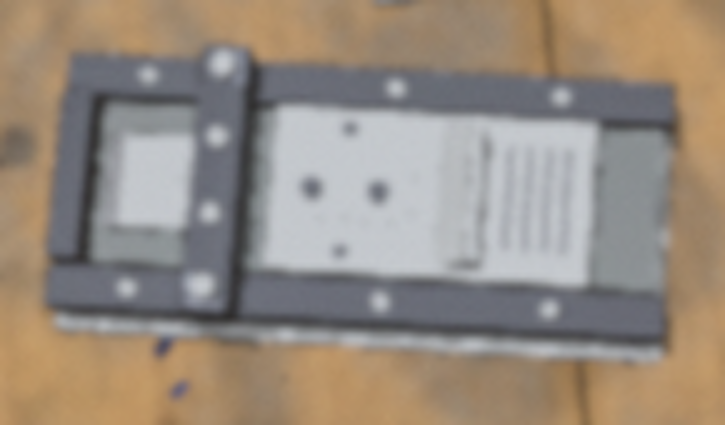

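The crop confirms the bare aluminium plate between the dark rails. Its front edge is at crop x≈265, the ramp's rear face ≈485 and its rear edge ≈594. The bridge is at 195–245, with the end stop at the left.

Run:
```python
from h import *
c=pickle.load(open('top.pkl','rb'))
P=lambda x,y,z:world(c,205+(x+.5)/5-.5,200+(y+.5)/5-.5,z)
pts=dict(railRT=(675,85,.028),railRB=(663,332,.028),stopT=(72,55,.028),stopB=(48,308,.028),brT=(250,65,.047),brB=(237,312,.047),fT=(272,105,.034),fB=(258,268,.034),rT=(600,122,.034),rB=(587,285,.034),ramT=(490,135,.034),ramB=(475,268,.034))
W={k:P(*v) for k,v in pts.items()}
for k in W: print(k,W[k].round(4))
ax=(W['stopT']+W['stopB']-W['railRT']-W['railRB'])[:2]; ax/=np.linalg.norm(ax); print('axis',ax,np.degrees(np.arctan2(ax[1],ax[0])))
yy=np.array([-ax[1],ax[0]])
for k in W: print(k,(W[k][:2]@ax).round(4),(W[k][:2]@yy).round(4))
# depth-based
for n,(x,y) in dict(plate=(330,150),pad=(540,200),bed=(630,200),rail=(450,300)).items(): print(n,world(c,205+x/5,200+y/5).round(4))
o=arm.observe();R=o['orientation'];print(R.round(4))
```

```text
railRT [ 0.5963 -0.0538  0.028 ]
railRB [ 0.4919 -0.0376  0.028 ]
stopT [0.6344 0.1997 0.028 ]
stopB [0.5268 0.2151 0.028 ]
brT [0.6172 0.1223 0.047 ]
brB [0.5143 0.1345 0.047 ]
fT [0.6027 0.1159 0.034 ]
fB [0.534  0.1264 0.034 ]
rT [ 0.5819 -0.0204  0.034 ]
rB [ 0.5136 -0.0082  0.034 ]
ramT [0.5809 0.026  0.034 ]
ramB [0.5252 0.0372 0.034 ]
axis [0.14261674 0.98977799] 81.80070604283947
railRT 0.0318 -0.5979
railRB 0.0329 -0.4923
stopT 0.2882 -0.5994
stopB 0.288 -0.4907
brT 0.2091 -0.5935
brB 0.2065 -0.4898
fT 0.2007 -0.58
fB 0.2013 -0.5105
rT 0.0628 -0.5789
rB 0.0652 -0.5095
ramT 0.1086 -0.5712
ramB 0.1117 -0.5145
plate [0.5796 0.0922 0.0357]
pad [0.5499 0.007  0.0354]
bed [ 0.5483 -0.0306  0.0255]
rail [0.5127 0.0481 0.0297]
[[-9.415e-01  3.370e-01 -5.000e-04]
 [ 3.370e-01  9.415e-01 -1.000e-03]
 [ 2.000e-04 -1.100e-03 -1.000e+00]]
```

>>> move_arm([
  [[-0.12,-0.08,0.02],[0,0,0.055]],
  [[-0.25,-0.16,0.05],[0,0,0.11]],
  [[-0.37,-0.24,0.07],[0,0,0.17]],
  [[-0.5,-0.32,0.1],[0,0,0.22]],
  [[-0.62,-0.4,0.12],[0,0,0.28]],
  [[-0.75,-0.48,0.15],[0,0,0.33]],
  [[-0.87,-0.56,0.17],[0,0,0.39]],
  [[-1,-0.64,0.2],[0,0,0.44]],
], fingers=1, newtons=40)

```text
time: 0.77
ee_pos: [0.2642, 0.3807, 0.207]
orientation: [[-0.295, 0.956, -0.0], [0.956, 0.295, -0.0], [-0.0, -0.0, -1.0]]
wrist_force: [0.4, 0.2, 0.0]
finger_gap: 0.0004
gripper_force: 0.0
```

```bash
cat > d.py <<'E'
import sys
from h import *
from scipy.spatial.transform import Rotation as Ro
a=np.array([.14262,.98978]);b=np.array([-a[1],a[0]])
s,l,z=map(float,sys.argv[1:4])
o=arm.observe();R=o['orientation'];p=o['ee_pos']
Rt=np.array([[a[0],-b[0],0],[a[1],-b[1],0],[0,0,-1.]])
T=np.r_[s*a+l*b,z]
print('t',o['time'],'slz',(p[:2]@a).round(4),(p[:2]@b).round(4),p[2].round(4),'gap',o['finger_gap'],'F',o['wrist_force'].round(1),'Fs',(o['wrist_force'][:2]@a).round(1))
print('shift',(R.T@(T-p)/.12).round(3),'turn',(np.degrees(Ro.from_matrix(R.T@Rt).as_rotvec())/120).round(4))
E
python3 d.py .090 -.545 .10
```

```text
t 0.7667 slz 0.4145 -0.2072 0.207 gap 0.0004481778582587156 F [0.4 0.2 0. ] Fs 0.3
shift [-3.648  1.386  0.892] turn [-2.000e-04  1.000e-04  2.112e-01]
```

>>> move_arm([
  [[-0.12,0.05,0.02],[0,0,0.03]],
  [[-0.25,0.09,0.05],[0,0,0.06]],
  [[-0.37,0.14,0.07],[0,0,0.09]],
  [[-0.5,0.19,0.1],[0,0,0.12]],
  [[-0.62,0.24,0.12],[0,0,0.15]],
  [[-0.75,0.28,0.15],[0,0,0.18]],
  [[-0.87,0.33,0.17],[0,0,0.2]],
  [[-1,0.38,0.2],[0,0,0.211]],
])

```text
time: 1.43
ee_pos: [0.3439, 0.2801, 0.1831]
orientation: [[0.138, 0.99, -0.0], [0.99, -0.138, -0.0], [-0.0, -0.0, -1.0]]
wrist_force: [0.9, -0.2, 0.7]
finger_gap: 0.0001
gripper_force: 0.0
```

```bash
python3 d.py .090 -.545 .10
```

```text
t 1.4333 slz 0.3263 -0.3004 0.1831 gap 0.00011495300261335023 F [ 0.9 -0.2  0.7] Fs -0.1
shift [-1.978  2.03   0.692] turn [-0.0001  0.0001  0.002 ]
```

>>> move_arm([
  [[-0.12,0.12,0.02],[0,0,0]],
  [[-0.25,0.25,0.05],[0,0,0]],
  [[-0.37,0.37,0.07],[0,0,0]],
  [[-0.5,0.5,0.1],[0,0,0]],
  [[-0.62,0.62,0.12],[0,0,0]],
  [[-0.75,0.75,0.15],[0,0,0]],
  [[-0.87,0.87,0.17],[0,0,0]],
  [[-1,1,0.2],[0,0,0]],
])

```text
time: 2.1
ee_pos: [0.4465, 0.1447, 0.1591]
orientation: [[0.136, 0.991, -0.0], [0.991, -0.136, 0.0], [-0.0, -0.0, -1.0]]
wrist_force: [0.1, 0.4, -1.0]
finger_gap: 0.0003
gripper_force: 0.0
```

>>> move_arm([
  [[-0.12,0.12,0.02],[0,0,0]],
  [[-0.25,0.25,0.05],[0,0,0]],
  [[-0.37,0.37,0.1],[0,0,0]],
  [[-0.5,0.5,0.2],[0,0,0]],
  [[-0.62,0.62,0.3],[0,0,0]],
  [[-0.75,0.75,0.4],[0,0,0]],
  [[-0.87,0.9,0.5],[0,0,0]],
  [[-0.97,1,0.5],[0,0,0.002]],
])

```text
time: 2.77
ee_pos: [0.5489, 0.0127, 0.0969]
orientation: [[0.141, 0.99, -0.003], [0.99, -0.141, 0.0], [-0.0, -0.003, -1.0]]
wrist_force: [0.2, 0.0, 0.5]
finger_gap: 0.0002
gripper_force: 0.0
```

```bash
python3 d.py .090 -.545 .05
python3 - <<'E'
from h import *
c=grab('top');cv2.imwrite("pics/t2.png",cv2.resize(c["image"][190:290,200:350,::-1],None,fx=5,fy=5,interpolation=cv2.INTER_CUBIC))
c=grab('side');cv2.imwrite("pics/s2.png",cv2.resize(c["image"][180:290,230:390,::-1],None,fx=5,fy=5,interpolation=cv2.INTER_CUBIC))
E
```

```text
t 2.7667 slz 0.0909 -0.5415 0.0969 gap 0.00022319145352700694 F [0.2 0.  0.5] Fs 0.0
shift [-0.007  0.031  0.39 ] turn [-0.0014  0.0001  0.0009]
```

View pics/s2.png

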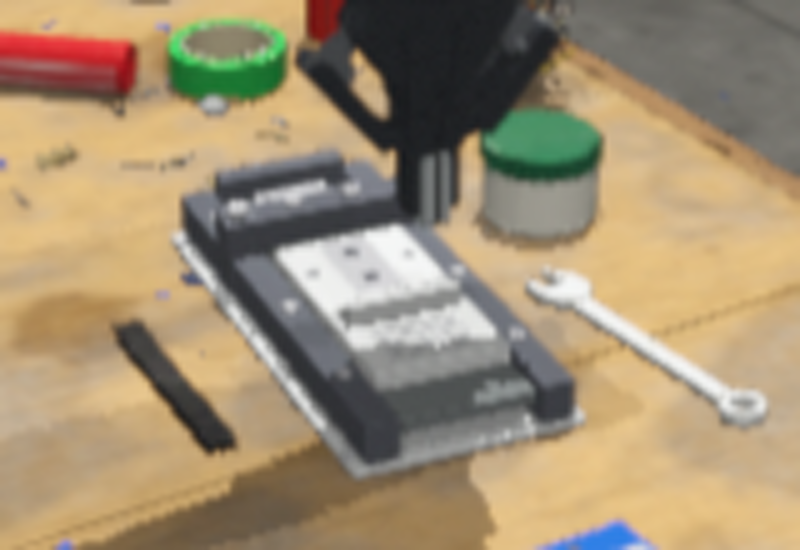

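The tips hang over the pad, with the spanner, pot and lever all clear. I'll descend to just above the pad.

>>> move_arm([
  [[0,0.01,0.08],[0,0,0]],
  [[0,0.02,0.16],[0,0,0]],
  [[0,0.03,0.24],[0,0,0]],
  [[0,0.03,0.32],[0,0,0]],
  [[0,0.03,0.38],[0,0,0]],
  [[0,0.03,0.43],[0,0,0]],
  [[0,0.03,0.45],[0,0,0]],
  [[0,0.03,0.46],[0,0,0]],
])

```text
time: 3.53
ee_pos: [0.5524, 0.0136, 0.0436]
orientation: [[0.14, 0.99, -0.001], [0.99, -0.14, 0.0], [-0.0, -0.001, -1.0]]
wrist_force: [0.5, 0.4, -0.5]
finger_gap: -0.0005
gripper_force: 0.0
```

```bash
python3 d.py .090 -.545 .027
python3 - <<'E'
from h import *
c=grab('side');cv2.imwrite("pics/s3.png",cv2.resize(c["image"][200:280,270:370,::-1],None,fx=7,fy=7,interpolation=cv2.INTER_CUBIC))
E
```

```text
t 3.5333 slz 0.0923 -0.5448 0.0436 gap -0.0004904939355774551 F [ 0.5  0.4 -0.5] Fs 0.4
shift [-0.019  0.001  0.138] turn [-0.0004  0.      0.0013]
```

View pics/s3.png

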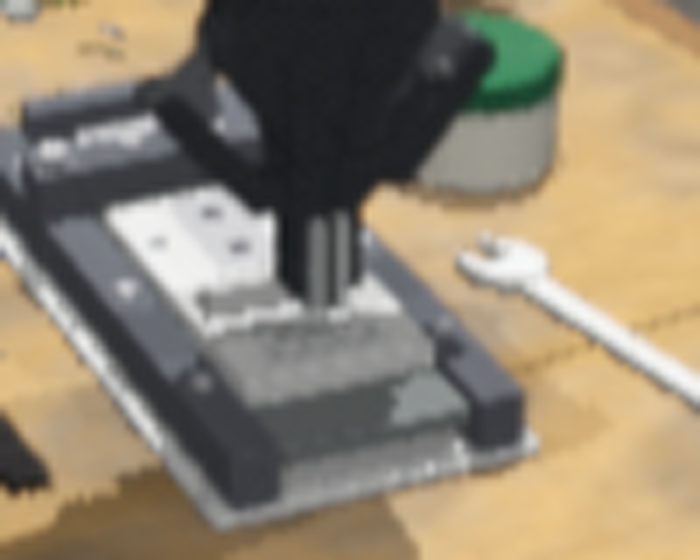

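The tips are over the pad, behind the ramp and centred between the rails. Now I'll press.

>>> move_arm([
  [[-0.02,0,0.03],[0,0,0]],
  [[-0.02,0,0.06],[0,0,0]],
  [[-0.02,0,0.08],[0,0,0]],
  [[-0.02,0,0.1],[0,0,0]],
  [[-0.02,0,0.115],[0,0,0]],
  [[-0.02,0,0.13],[0,0,0]],
  [[-0.02,0,0.14],[0,0,0]],
  [[-0.02,0,0.14],[0,0,0]],
])

```text
time: 4.25
ee_pos: [0.5526, 0.0109, 0.0279]
orientation: [[0.14, 0.99, 0.0], [0.99, -0.14, -0.0], [-0.0, 0.001, -1.0]]
wrist_force: [-3.7, -0.2, 12.6]
finger_gap: -0.0004
gripper_force: 6.2
```

```bash
python3 d.py .1 -.545 .0265
```

```text
t 4.25 slz 0.0896 -0.5454 0.0279 gap -0.0003564874776765373 F [-3.7 -0.2 12.6] Fs -0.7
shift [ 0.087 -0.003  0.012] turn [0.0003 0.0001 0.0011]
```

>>> move_arm([
  [[0,0,0.015],[0,0,0]],
  [[0,0,0.017],[0,0,0]],
  [[0.03,0,0.017],[0,0,0]],
  [[0.06,0,0.017],[0,0,0]],
  [[0.09,0,0.017],[0,0,0]],
  [[0.12,0,0.017],[0,0,0]],
  [[0.15,0,0.017],[0,0,0]],
  [[0.18,0,0.017],[0,0,0]],
])

```text
time: 4.92
ee_pos: [0.5573, 0.0311, 0.0268]
orientation: [[0.141, 0.99, 0.003], [0.99, -0.141, -0.003], [-0.002, 0.004, -1.0]]
wrist_force: [-0.4, -7.0, 13.2]
finger_gap: 0.0004
gripper_force: 6.8
```

```bash
python3 d.py .1 -.545 .0265
```

```text
t 4.9167 slz 0.1102 -0.5471 0.0268 gap 0.0003957074271361955 F [-0.4 -7.  13.2] Fs -6.9
shift [-0.085 -0.018  0.003] turn [0.0019 0.0012 0.0007]
```

>>> move_arm([
  [[0.03,0,0.005],[0,0,0]],
  [[0.06,0,0.005],[0,0,0]],
  [[0.09,-0.005,0.005],[0,0,0]],
  [[0.12,-0.01,0.005],[0,0,0]],
  [[0.15,-0.01,0.005],[0,0,0]],
  [[0.18,-0.01,0.005],[0,0,0]],
  [[0.21,-0.01,0.005],[0,0,0]],
  [[0.24,-0.01,0.005],[0,0,0]],
])

```text
time: 5.58
ee_pos: [0.5602, 0.0598, 0.0263]
orientation: [[0.141, 0.99, 0.004], [0.99, -0.141, -0.003], [-0.002, 0.004, -1.0]]
wrist_force: [-2.0, -6.2, 13.6]
finger_gap: -0.0001
gripper_force: 7.0
```

```bash
python3 d.py .174 -.545 .0265
python3 - <<'E'
from h import *
c=grab('top');cv2.imwrite("pics/t4.png",cv2.resize(c["image"][200:285,205:350,::-1],None,fx=5,fy=5,interpolation=cv2.INTER_CUBIC))
E
```

```text
t 5.5833 slz 0.1391 -0.5459 0.0263 gap -5.3456680727840414e-05 F [-2.  -6.2 13.6] Fs -6.4
shift [ 0.291 -0.007 -0.003] turn [0.0019 0.0011 0.0007]
```

View pics/t4.png

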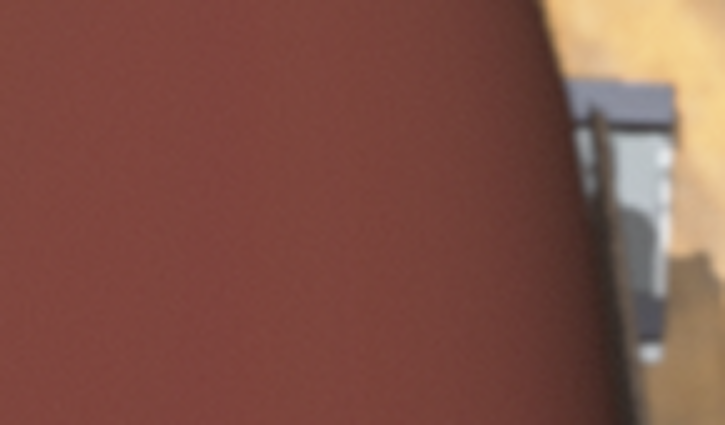

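The arm hides the jig from the top camera, but the steady 6–7 N matches sliding, not butting. I'll keep pushing.

>>> move_arm([
  [[0.03,0,0.003],[0,0,0]],
  [[0.06,0,0.003],[0,0,0]],
  [[0.09,0,0.003],[0,0,0]],
  [[0.12,0,0.003],[0,0,0]],
  [[0.15,0,0.003],[0,0,0]],
  [[0.18,0,0.003],[0,0,0]],
  [[0.21,0,0.003],[0,0,0]],
  [[0.24,0,0.003],[0,0,0]],
])

```text
time: 6.3
ee_pos: [0.5637, 0.088, 0.0255]
orientation: [[0.141, 0.99, 0.003], [0.99, -0.141, -0.004], [-0.003, 0.003, -1.0]]
wrist_force: [-2.0, -9.7, 12.5]
finger_gap: 0.0001
gripper_force: 6.0
```

```bash
python3 d.py .174 -.545 .0265
python3 - <<'E'
from h import *
c=grab('side');cv2.imwrite("pics/s5.png",cv2.resize(c["image"][200:280,260:360,::-1],None,fx=7,fy=7,interpolation=cv2.INTER_CUBIC))
E
```

```text
t 6.3 slz 0.1675 -0.5454 0.0255 gap 0.00012314679363371238 F [-2.  -9.7 12.5] Fs -9.9
shift [ 0.054 -0.003 -0.008] turn [0.0015 0.0015 0.0006]
```

View pics/s5.png

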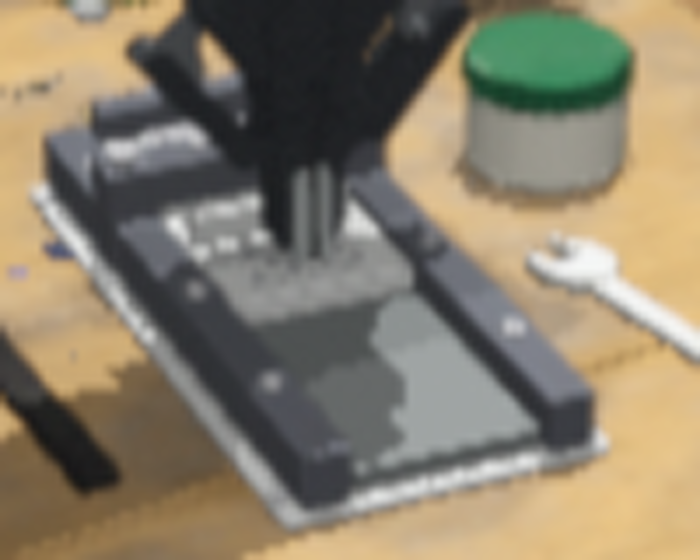

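The plate has slid under the bridge and is nearly home. I'll push on gently until the stop force appears.

>>> move_arm([
  [[0.015,0,0],[0,0,0]],
  [[0.03,0,0],[0,0,0]],
  [[0.045,0,0],[0,0,0]],
  [[0.055,0,0],[0,0,0]],
  [[0.065,0,0],[0,0,0]],
  [[0.075,0,0],[0,0,0]],
  [[0.08,0,0],[0,0,0]],
  [[0.08,0,0],[0,0,0]],
])

```text
time: 7.02
ee_pos: [0.565, 0.0973, 0.0255]
orientation: [[0.141, 0.99, 0.003], [0.99, -0.141, -0.004], [-0.003, 0.003, -1.0]]
wrist_force: [-1.1, -9.0, 11.9]
finger_gap: -0.0003
gripper_force: 6.1
```

```bash
python3 d.py .174 -.545 .0265
```

```text
t 7.0167 slz 0.1769 -0.5453 0.0255 gap -0.0003121460271593755 F [-1.1 -9.  11.9] Fs -9.1
shift [-0.024 -0.003 -0.008] turn [0.0015 0.0016 0.0006]
```

>>> move_arm([
  [[0.008,0,0],[0,0,0]],
  [[0.016,0,0],[0,0,0]],
  [[0.024,0,0],[0,0,0]],
  [[0.032,0,0],[0,0,0]],
  [[0.04,0,0],[0,0,0]],
  [[0.04,0,0],[0,0,0]],
  [[0.04,0,0],[0,0,0]],
  [[0.04,0,0],[0,0,0]],
])

```text
time: 7.68
ee_pos: [0.5651, 0.0978, 0.0256]
orientation: [[0.144, 0.99, 0.001], [0.989, -0.144, -0.012], [-0.011, 0.003, -1.0]]
wrist_force: [-3.5, -28.8, 16.4]
finger_gap: -0.0001
gripper_force: 16.2
```

```bash
python3 d.py .174 -.545 .0265
```

```text
t 7.6833 slz 0.1774 -0.5454 0.0256 gap -0.00013935569972193377 F [ -3.5 -28.8  16.4] Fs -29.0
shift [-0.029 -0.003 -0.008] turn [ 0.0014  0.0054 -0.0008]
```

It has stopped: 29 N with no advance, so it's against the end stop. I'll ease most of the push, then lift straight up so the pad friction doesn't drag the plate back.

>>> move_arm([
  [[-0.015,0,0],[0,0,0]],
  [[-0.03,0,0],[0,0,0]],
  [[-0.03,0,-0.03],[0,0,0]],
  [[-0.03,0,-0.06],[0,0,0]],
  [[-0.03,0,-0.1],[0,0,0]],
  [[-0.04,0,-0.16],[0,0,0]],
  [[-0.06,0,-0.3],[0,0,0]],
  [[-0.1,0,-0.5],[0,0,0]],
])

```text
time: 8.35
ee_pos: [0.5614, 0.0922, 0.0834]
orientation: [[0.14, 0.99, -0.003], [0.99, -0.14, 0.0], [-0.0, -0.003, -1.0]]
wrist_force: [0.6, -0.8, -0.2]
finger_gap: -0.0
gripper_force: 0.0
```

>>> move_arm([
  [[-0.12,0,-0.12],[0,0,0]],
  [[-0.25,0,-0.25],[0,0,0]],
  [[-0.4,0,-0.35],[0,0,0]],
  [[-0.6,0,-0.45],[0,0,0]],
  [[-0.75,0,-0.5],[0,0,0]],
  [[-0.9,0,-0.5],[0,0,0]],
  [[-1,0,-0.5],[0,0,0]],
  [[-1,0,-0.5],[0,0,0]],
])

```text
time: 9.02
ee_pos: [0.5458, -0.0286, 0.1444]
orientation: [[0.142, 0.99, 0.0], [0.99, -0.142, -0.0], [-0.0, 0.0, -1.0]]
wrist_force: [-0.2, 0.2, 0.0]
finger_gap: -0.0003
gripper_force: 0.0
```

>>> move_arm([
  [[-0.2,0,0],[0,0,0]],
  [[-0.4,0,0],[0,0,0]],
  [[-0.6,0,0],[0,0,0]],
  [[-0.8,0,0],[0,0,0]],
  [[-0.9,0,0],[0,0,0]],
  [[-1,0,0],[0,0,0]],
  [[-1,0,0],[0,0,0]],
  [[-1,0,0],[0,0,0]],
])

```text
time: 9.68
ee_pos: [0.5291, -0.1452, 0.1441]
orientation: [[0.141, 0.99, -0.0], [0.99, -0.141, 0.001], [0.001, -0.0, -1.0]]
wrist_force: [0.5, -0.3, 0.6]
finger_gap: -0.0004
gripper_force: 0.0
```

```bash
python3 d.py .174 -.545 .0265
python3 - <<'E'
from h import *
c=grab('top');cv2.imwrite("pics/t6.png",cv2.resize(c["image"][200:285,205:350,::-1],None,fx=5,fy=5,interpolation=cv2.INTER_CUBIC))
E
```

```text
t 9.6833 slz -0.0683 -0.5444 0.1441 gap -0.00037275067146236334 F [ 0.5 -0.3  0.6] Fs -0.2
shift [2.018 0.009 0.981] turn [-0.0001 -0.0003  0.001 ]
```

View pics/t6.png

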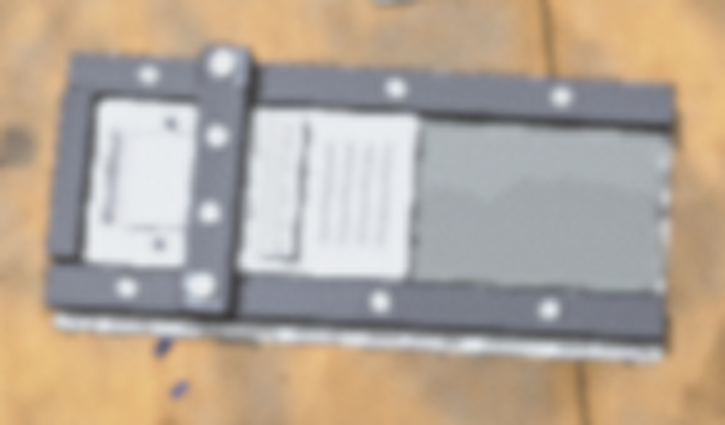

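The front edge (crop x≈86–97) meets the stop face with no bed showing between them. The plate is under the bridge and leaf, and the hand is clear, so I'll hand in.

```bash
python3 -c "
from bench import arm
print(arm.hand_in())"
```

```text
the job is handed in; nothing more can be done
None
```

The carrier plate was pressed down, pushed under the bridge and leaf spring to the end stop, and released; I handed the job in at about 10 s, but no verdict was returned.

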